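Square a slide carrier into the corner of the imaging stage

TASK

On the imaging stage, push the wide slide carrier (the one with three slides) along the plate with the fingertips until it sits in the corner of the two stop bars, flat against both of them. Only push it, never lift or tip it; leave the narrow carrier, the vial and everything else on the bench where they are, and finish with the hand clear.

Things in the scene. Friction and masses are not known exactly. Their poses are not given: they have to be found in the camera images.
- stage: Imaging stage, fixed: dark steel plate 300 (x) x 420 (y) x 10 mm, with aluminium stop bars 12 wide, 16 mm high above the plate, along all of its far (+x) and left (+y) edges; the others are open. Origin: centre of its underside; sliding surface at z = +10 mm, bars' inner faces at x = +138, y = +198 mm. Its x points away from the robot, turned -0.1 to 0.4 rad.
- stage_corner (a point): The inner corner of the stage where the two stop bars' inner faces meet, at plate surface level; axes as the stage's.
- wide_carrier: Wide slide carrier, loose on the stage: flat grey plastic frame with three slides side by side, 86 (x) x 104 (y) x 16 mm high, upright sides, 0.17 to 0.34 kg. Origin: centre of its underside. Starts turned up to 0.35 rad against the stage. Seated: axes parallel to the stage's, +x side on the far bar, +y side on the left bar, centre 43 and 52 mm from them.
- narrow_carrier: The narrow slide carrier, loose on the right-hand part of the stage: same make and grey plastic, one slide, 86 (x) x 44 (y) x 16 mm, 0.11 kg. Origin: centre of its underside. To be left alone.
- vial: Small amber glass vial with a white cap, 24 mm diameter, 40 mm tall, loose near the stage's near left corner. Origin: centre of its underside. To be left alone.
- reagent_bottle: Amber bottle, 56 mm diameter, 110 mm tall, on the bench left of the stage. Origin: centre of its underside. To be left alone.
- beaker: Open glass beaker, 70 mm diameter, 85 mm tall, on the bench left of the stage. Origin: centre of its underside. To be left alone.
- petri_dish: Clear closed dish, 90 mm diameter, 15 mm tall, on the bench right of the stage. Origin: centre of its underside. To be left alone.
- slide_box: Black closed slide box, 175 (x) x 90 x 35 mm, on the bench right of the stage. Origin: centre of its underside. To be left alone.
- brush: Small flat bench brush 160 mm long, lying on the bench near left of the stage, handle to its -x. Origin: below its middle, on the bench. To be left alone.

How it is judged:
At the end, for the whole second after the job is handed in: The wide carrier lies flat on the stage at rest, within 3 mm of touching the far bar and the left bar and square to them within 0.035 rad (x of wide_carrier in the frame of stage between 0.092 and 0.098 m and y of wide_carrier in the frame of stage between 0.143 and 0.149 m and z of wide_carrier in the frame of stage between 0.008 and 0.012 m and angle between the x axis of wide_carrier and the x axis of stage, either way round below 0.035 rad and angle between wide_carrier's own z axis and vertical below 0.03 rad and linear speed of wide_carrier below 0.005 m/s).
It fails at once if the wide carrier is lifted more than 6 mm off the stage or tipped by more than 0.15 rad (z of wide_carrier in the frame of stage above 0.016 m or angle between wide_carrier's own z axis and vertical above 0.15 rad).
It fails at once if the narrow carrier or the vial is moved more than 10 mm (distance of any of narrow_carrier, vial from where it was at the start of the episode above 0.01 m).
It fails at once if another thing on the bench is moved more than 15 mm (distance of any of reagent_bottle, beaker, petri_dish, slide_box, brush from where it was at the start of the episode above 0.015 m).
It also fails if it takes over 64 s, if anything falls off the work surface, if the arm or the gripper's body presses on something with over 40 N, if the wrist force passes 120 N, or if a joint passes its speed limit or range.

ROBOT

A 6-joint arm with a two-finger parallel gripper is mounted at the origin on the work surface. World frame = base frame: x ahead of the robot, y to its left, z up, the work surface at z = 0. Lengths are in m, angles in rad, forces in N, time in s.
With the tool pointing down it reaches from about 0.325 to 1 m from the base axis. Payload 5.1 kg.
Tool frame: the origin (TCP) lies midway between the tips of the shut fingers; the grasp point (between the pads) lies hold_point_z behind it (hold_point_z is the distance from the TCP to the grasp point, in m); z points along the fingers, y is the line along which they close (so a half turn about z gives the same grasp; the last joint's range is limited). The gripper opens to 85 mm and grips with 20 to 120 N. Pads are 22 mm wide; open, the fingers measure 114 mm over their backs; the gripper's body (76 mm by 85 mm) begins 54 mm behind the grasp point. The pads swing forward as they close: fully open they stand 13 mm farther back than shut.
Start: joints at [1.213, 0.124, 1.65, -0, 1.367, -0.083], TCP at [0.176, 0.626, 0.231] pointing down, gripper open.
Joint ranges: [-2.61, 2.61], [-1.02, 2.33], [0.03, 2.71], [-1.35, 4.49], [0.32, 2.68], [-2.91, 2.91]. Speed limits (rad/s): [2.57, 2.57, 3.14, 3.14, 3.14, 3.14].

INTERFACE

Orientations are given as a unit quaternion [x, y, z, w].
In Python, from rig import * gives the robot as it stands.
- The arm moves only by the tool arm_command, never from a script. Its arguments are lists of equal length, an entry for each row: "dp": the shift along the tool's x, y, z in cm, a list of three; "rot": the turn, a rotation vector about the tool's x, y, z in degrees, a list of three. In form: {"dp": [[x, y, z], ...], "rot": [[rx, ry, rz], ...]}. A call has exactly 10 rows; each row is the pose to reach, as a shift and turn from the pose commanded when the call began, along the tool's axes at that moment; what a row does not reach only later rows make up. A row lasts 1/10 s, in which the tool goes at most 50 mm and 8.59 degrees, less where a joint would pass 70% of its speed; a pose out of reach is approached as far as the arm can. A call with a gripper value outside its range is refused whole. "grip" is the finger opening in cm, from 0 to 8.54, set as the call begins (left out, the last holds). The fingers move at their own pace and stop on an object; the grip force is fixed at half the most. Time passes only in rows, so rows that repeat a pose let the fingers close, or fill a call up. It gives the time, the measured TCP pose, the force, the opening and the grip force at its end, in the units of the state.
- read_state(): the state, without advancing time (a new reading comes with each control period).
- camera(name): name is "scene" or "top"; returns a dict with "color" (400x640x3 uint8, red, green, blue), "mtx" (3x3 intrinsics, pixels), "rvec" (rotation vector, rad) and "tvec" (3), from world to camera coordinates, as OpenCV has them. Camera axes: x right, y down, z forward; pixel columns grow to the right and rows downward; lengths in m; the calibration is good to about 2 mm. A picture is of the moment at which its call begins. There is no depth.
- finish_job(): hands the job in; it is judged then, once.
The state is a dict: "clock": time; "joint_positions": joint angles; "dq": joint speeds; "joint_torque": joint torques, N m; "position": TCP position; "eef_rot": TCP orientation; "contact_force": force on the tool from outside, world axes, zero at the start; "ft_torque": the same for the moment, N m; "gripper_width": finger opening in m; "grip_force": force on a finger pad.
Only numpy, scipy, OpenCV 4.12 (cv2) and the standard library are available. Lean on these libraries where they do the work, as an engineer would, in place of code of your own. Each camera call takes 0.05 s, during which the arm holds its last target. There are 200 camera calls.

## Working session

There is one attempt and no reset: what is moved stays moved. The work goes in short steps, Python scripts to look and compute and a tool call to move; the robot and the scene stay as the last step left them, time stands still between calls to the robot, and variables do not carry over. Pictures are saved under pics/ and viewed, at most 10 in all, crops included, and the job is handed in when it is done.

Besides the shell and the picture viewer there is one more tool, called after ">>>" as name(argument=value, ...) on one line, values as JSON. arm_command: Moves the arm, as the interface text tells. Its arguments: {"type":"object","properties":{"dp":{"type":"array","items":{"type":"array","items":{"type":"number"}}},"rot":{"type":"array","items":{"type":"array","items":{"type":"number"}}},"grip":{"type":"number"}},"required":["dp","rot"]}

```bash
mkdir -p pics; python3 - <<'E'
from rig import *
import cv2
for n in ("scene","top"):
    c=camera(n); cv2.imwrite(f"pics/{n}0.png",c["color"][:,:,::-1]); print(n,c["mtx"],c["rvec"],c["tvec"])
s=read_state(); print(s["position"],s["eef_rot"],s["contact_force"],s["gripper_width"],s["clock"])
import rig; print([k for k in dir(rig) if k[0]!='_'])
E
```

```text
scene [[368.86744807   0.         326.19304975]
 [  0.         368.86744807 194.6090326 ]
 [  0.           0.           1.        ]] [ 1.02686415  2.29173138 -1.13002279] [ 0.38067861 -0.15543225  1.36372514]
top [[460.02480991   0.         328.09874923]
 [  0.         460.02480991 198.15334928]
 [  0.           0.           1.        ]] [ 2.22278727 -2.16250784  0.05506848] [-0.05151479  0.53327066  1.567538  ]
[0.17622873 0.62509903 0.23019346] [ 1.36958967e-01  9.90576299e-01 -8.96776275e-04 -1.83406124e-04] [-0.20808466 -0.9968912   0.07570699] 0.0852618654713556 0.1
['PlanningError', 'camera', 'finish_job', 'hold_point_z', 'read_state']
```

View pics/top0.png

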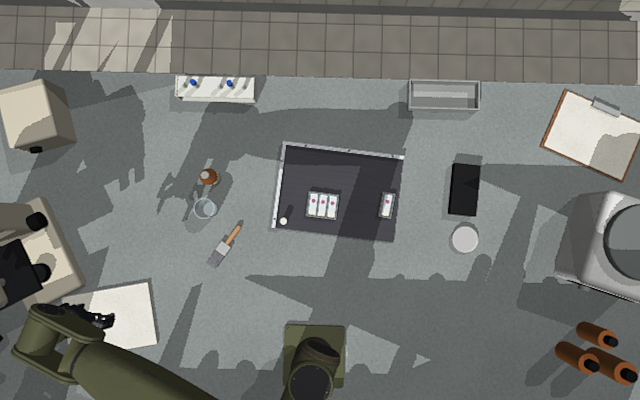

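View pics/scene0.png

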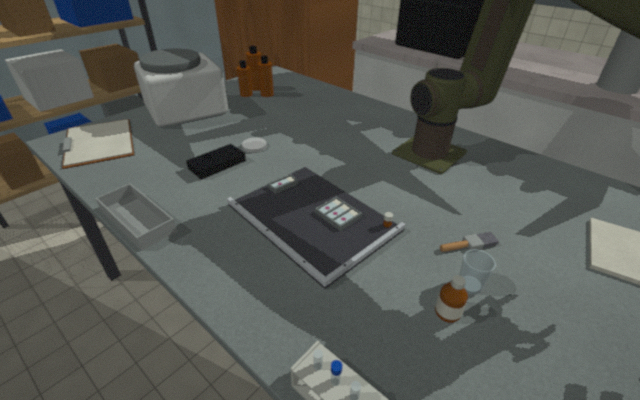

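Top view: stage corner near (283,143), left bar down to (273,228), far bar to (404,157), wide carrier at (322,205), narrow at (387,205), vial at (283,221). The scene view shows the same layout. I'll enlarge the top view to get the edges precisely.

```bash
python3 - <<'E'
import cv2
i=cv2.imread("pics/top0.png")[135:245,262:412]
cv2.imwrite("pics/crop0.png",cv2.resize(cv2.convertScaleAbs(i,alpha=1.3,beta=20),None,fx=5,fy=5,interpolation=cv2.INTER_CUBIC))
E
```

```text
(no output)
```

View pics/crop0.png

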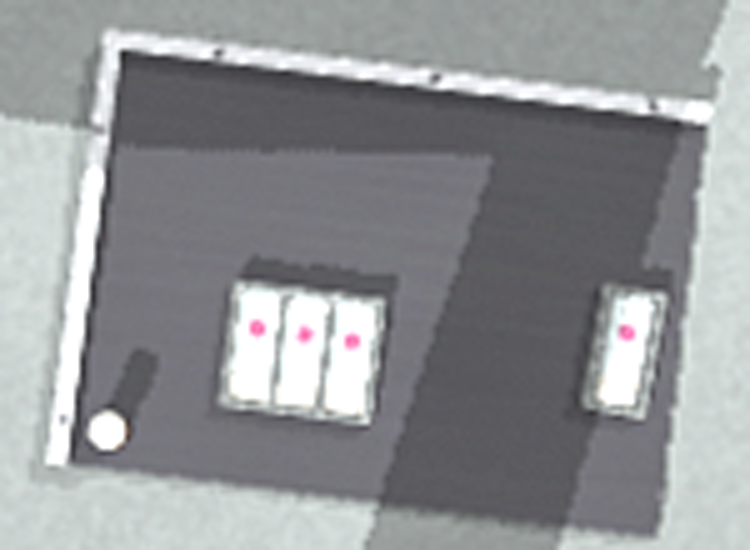

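Crop: the stage's outer bar corner is at crop (105,31), the far bar's right end at (716,103) and the left bar's near end at (46,463). The wide carrier's top corners are (233,283), (387,298), (371,425) and (218,408), nearly parallel to the stage. Next is a least-squares fit of the poses.

```bash
cat > h.py <<'E'
import numpy as np, cv2
from scipy.optimize import least_squares
from scipy.spatial.transform import Rotation as R
CAM=dict(mtx=np.array([[460.02480991,0,328.09874923],[0,460.02480991,198.15334928],[0,0,1]]),rvec=np.array([2.22278727,-2.16250784,.05506848]),tvec=np.array([-.05151479,.53327066,1.567538]))
def px(c,o=(262,135),f=5): return (np.array(c,float)+.5)/f-.5+np.array(o)
def fit(model,crop,x0=(.55,0,0)):
    m=np.array(model,float); t=px(crop)
    def w(p): 
        c,s=np.cos(p[2]),np.sin(p[2]); return np.c_[m[:,0]*c-m[:,1]*s+p[0],m[:,0]*s+m[:,1]*c+p[1],m[:,2]]
    r=least_squares(lambda p:(cv2.projectPoints(w(p),CAM["rvec"],CAM["tvec"],CAM["mtx"],None)[0][:,0]-t).ravel(),x0)
    return r.x,r.fun
def rel(a,b): # b in frame of a
    c,s=np.cos(a[2]),np.sin(a[2]); d=b[:2]-a[:2]; return np.array([c*d[0]+s*d[1],-s*d[0]+c*d[1],b[2]-a[2]])
def box(x,y): return [[x,y,.026],[x,-y,.026],[-x,-y,.026],[-x,y,.026]]
E
python3 - <<'E'
from h import *
np.set_printoptions(precision=4,suppress=True)
S,f=fit([[.15,.21,.026],[.15,-.21,.026],[-.15,.21,.026],[-.15,-.21,.01],[-.15,.198,.026]],[[105,31],[716,103],[46,463],[657,537],[70,464]]);print(S,f)
W,f=fit(box(.043,.052),[[233,283],[387,298],[371,425],[218,408]]);print(W,f,rel(S,W))
N,f=fit(box(.043,.022),[[602,284],[667,290],[646,422],[581,411]]);print(N,f,rel(S,N))
V,f=fit([[0,0,.05]],[[107,430]]);print(rel(S,V))
from rig import *; print(hold_point_z)
E
```

```text
[ 0.559  -0.0703 -0.096 ] [ 0.1595 -0.4496 -0.573   0.0727  0.6352 -0.0485  0.4471  0.2343 -0.6681
  0.1871]
[ 0.509  -0.0169 -0.0836] [ 0.1249 -0.1081 -0.41    0.2586  0.0179 -0.079   0.2667 -0.0693] [-0.0549  0.0483  0.0124]
[ 0.5162 -0.2362 -0.132 ] [-0.0509  0.0844 -0.3074  0.9264  0.0683 -0.5746  0.2893 -0.4301] [-0.0267 -0.1692 -0.036 ]
[-0.1229  0.1714  0.096 ]
0.0187
```

```bash
cat >> h.py <<'E'
S=np.array([.559,-.0703,-.096])
def st(x,y,z):
    c,s=np.cos(S[2]),np.sin(S[2]); return np.array([S[0]+c*x-s*y,S[1]+s*x+c*y,z])
def go(xs,ys,z,yaw=0):
    "tool shift (cm), turn (deg) to stage point, tool y at 90deg+S+yaw"
    from rig import read_state
    q=read_state(); r=R.from_quat(q["eef_rot"]); a=S[2]+yaw
    g=R.from_matrix(np.array([[-np.cos(a),-np.sin(a),0],[-np.sin(a),np.cos(a),0],[0,0,-1.]]).T.T)
    d=r.inv().apply(st(xs,ys,z)-q["position"])*100
    p=q["position"]; l=rel(S,np.array([p[0],p[1],0]))
    print("dp",d.round(2),"rot",np.degrees((r.inv()*g).as_rotvec()).round(2),"| now stage",l[:2].round(4),"z",round(p[2],4),"F",q["contact_force"].round(1),"w",round(q["gripper_width"],4),"t",q["clock"])
E
python3 -c "
from h import *
go(-.135,.048,.12)"
```

```text
dp [-41.57 -54.2   11.11] rot [ -0.1   -0.02 -10.24] | now stage [-0.4477  0.6555] z 0.2302 F [-0.2 -1.   0.1] w 0.0853 t 0.1
```

>>> arm_command(dp=[[-1.5,-2,0],[-4.5,-6,0],[-7.5,-9.8,0],[-10.5,-13.7,0],[-13.5,-17.6,0],[-16.5,-21.5,0],[-19.5,-25.4,0],[-22.5,-29.3,0],[-25.5,-33.2,0],[-28,-36.5,0]], rot=[[0,0,-1],[0,0,-2],[0,0,-3],[0,0,-4],[0,0,-5],[0,0,-6],[0,0,-7],[0,0,-8],[0,0,-9],[0,0,-10.2]], grip=6)

```text
clock: 1.1
position: [0.347, 0.1961, 0.231]
eef_rot: [0.048, 0.999, -0.0, 0.0]
contact_force: [1.0, 0.4, -0.2]
gripper_width: 0.0599
grip_force: 0.0
```

```bash
python3 -c "
from h import *
go(-.135,.048,.06)"
```

```text
dp [-10.16 -19.68  17.11] rot [-0.01  0.02 -0.02] | now stage [-0.2366  0.2449] z 0.231 F [ 1.   0.4 -0.2] w 0.0599 t 1.1
```

>>> arm_command(dp=[[-2,-4,0],[-4,-8,1],[-6,-11.5,2],[-8,-15,4],[-9,-17.5,6.5],[-9.6,-19,9.5],[-10,-19.6,12.5],[-10.2,-19.7,15],[-10.2,-19.7,16.5],[-10.2,-19.7,17.1]], rot=[[0,0,0],[0,0,0],[0,0,0],[0,0,0],[0,0,0],[0,0,0],[0,0,0],[0,0,0],[0,0,0],[0,0,0]])

```text
clock: 2.1
position: [0.4275, -0.0075, 0.0579]
eef_rot: [0.049, 0.999, 0.0, -0.002]
contact_force: [0.4, -0.0, 0.7]
gripper_width: 0.0598
grip_force: 0.0
```

```bash
python3 - <<'E'
from h import *
go(-.130,.048,.011)
from rig import camera
c=camera("scene")["color"][:,:,::-1][150:290,220:420]
cv2.imwrite("pics/s1.png",cv2.resize(c,None,fx=4,fy=4,interpolation=cv2.INTER_CUBIC))
E
```

```text
dp [-0.71 -0.19  4.69] rot [ 0.01 -0.26 -0.06] | now stage [-0.1369  0.0499] z 0.0579 F [ 0.4 -0.   0.7] w 0.0598 t 2.1
```

View pics/s1.png

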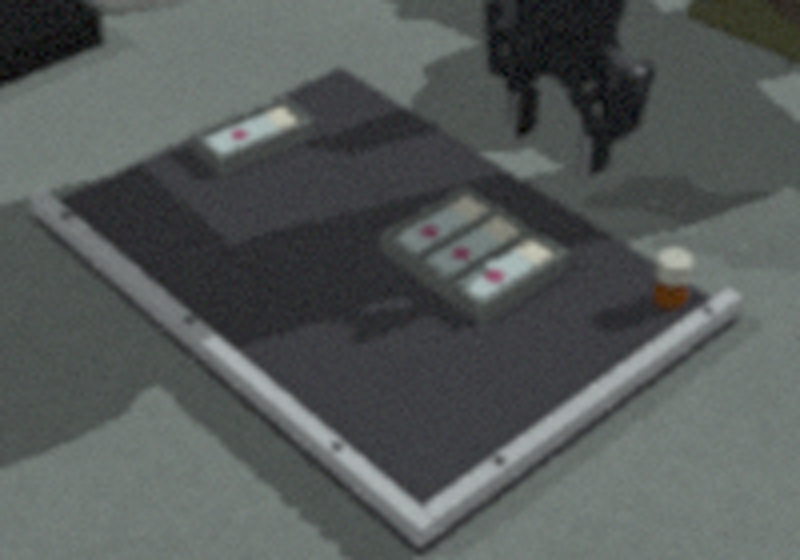

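The hand hangs behind the carrier with both fingertips (crop 525,130 and 600,170) clear of it and the vial. Now going down.

>>> arm_command(dp=[[-0.3,-0.1,0.8],[-0.5,-0.2,1.6],[-0.7,-0.2,2.4],[-0.7,-0.2,3.2],[-0.7,-0.2,3.7],[-0.7,-0.2,4.1],[-0.7,-0.2,4.4],[-0.7,-0.2,4.6],[-0.7,-0.2,4.7],[-0.7,-0.2,4.7]], rot=[[0,0,0],[0,0,0],[0,0,0],[0,0,0],[0,0,0],[0,0,0],[0,0,0],[0,0,0],[0,0,0],[0,0,0]])

```text
clock: 3.15
position: [0.4362, -0.0103, 0.0134]
eef_rot: [0.048, 0.999, 0.0, 0.0]
contact_force: [-0.9, -0.3, 0.5]
gripper_width: 0.0603
grip_force: 0.0
```

```bash
python3 -c "
from h import *
go(.02,.048,.011)"
```

```text
dp [-14.8    0.02   0.24] rot [ 0.    0.01 -0.05] | now stage [-0.128  0.048] z 0.0134 F [-0.9 -0.3  0.5] w 0.0603 t 3.15
```

>>> arm_command(dp=[[-0.4,0,0],[-0.9,0,0],[-1.4,0,0],[-1.9,0,0],[-2.4,0,0],[-2.9,0,0],[-3.4,0,0],[-4.0,0,0],[-4.5,0,0],[-5,0,0]], rot=[[0,0,0],[0,0,0],[0,0,0],[0,0,0],[0,0,0],[0,0,0],[0,0,0],[0,0,0],[0,0,0],[0,0,0]])

```text
clock: 4.15
position: [0.4862, -0.0152, 0.0132]
eef_rot: [0.048, 0.999, 0.0, -0.0]
contact_force: [-2.2, 0.4, 0.4]
gripper_width: 0.0604
grip_force: 0.7
```

```bash
python3 - <<'E'
from h import *
go(.02,.048,.011)
from rig import camera
c=camera("scene")["color"][:,:,::-1][150:290,220:420]
cv2.imwrite("pics/s2.png",cv2.resize(c,None,fx=4,fy=4,interpolation=cv2.INTER_CUBIC))
E
```

```text
dp [-9.77  0.02  0.22] rot [-0.   -0.01 -0.05] | now stage [-0.0777  0.0479] z 0.0132 F [-2.2  0.4  0.4] w 0.0604 t 4.15
```

View pics/s2.png

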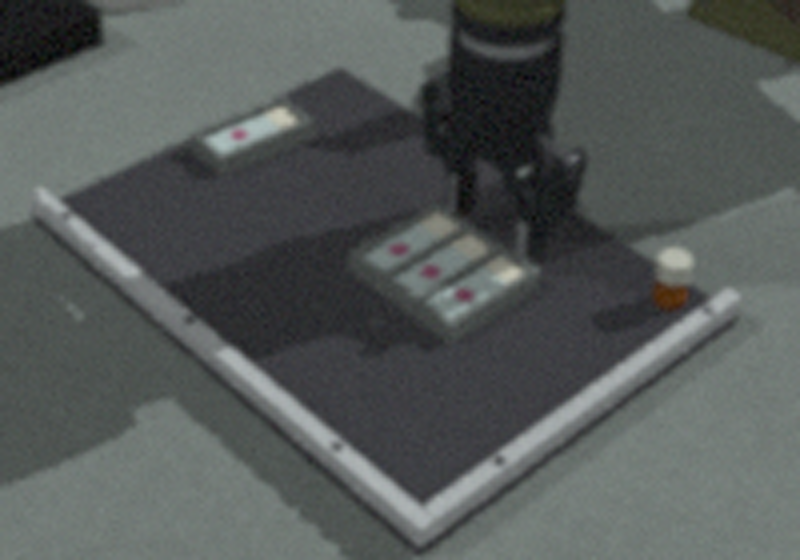

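Both fingertips (crop 465,210 and 535,260) are on the near face and the carrier is sliding flat. Continuing.

>>> arm_command(dp=[[-0.5,0,0],[-1,0,0],[-1.5,0,0],[-2,0,0],[-2.5,0,0],[-3,0,0],[-3.5,0,0],[-4,0,0],[-4.5,0,0],[-5,0,0]], rot=[[0,0,0],[0,0,0],[0,0,0],[0,0,0],[0,0,0],[0,0,0],[0,0,0],[0,0,0],[0,0,0],[0,0,0]])

```text
clock: 5.2
position: [0.5361, -0.02, 0.0133]
eef_rot: [0.048, 0.999, 0.0, 0.0]
contact_force: [-1.6, -0.0, -0.1]
gripper_width: 0.0601
grip_force: 0.5
```

>>> arm_command(dp=[[-0.5,0,0],[-1,0,0],[-1.5,0,0],[-2,0,0],[-2.5,0,0],[-3,0,0],[-3.5,0,0],[-4,0,0],[-4.5,0,0],[-5,0,0]], rot=[[0,0,0],[0,0,0],[0,0,0],[0,0,0],[0,0,0],[0,0,0],[0,0,0],[0,0,0],[0,0,0],[0,0,0]])

```text
clock: 6.2
position: [0.5858, -0.0248, 0.0133]
eef_rot: [0.048, 0.999, -0.0, -0.0]
contact_force: [-1.0, -0.0, 0.2]
gripper_width: 0.0598
grip_force: 0.6
```

```bash
python3 -c "
from h import *
go(.041,.048,.013)"
```

```text
dp [-1.87  0.02  0.03] rot [-0.   -0.   -0.04] | now stage [0.0223 0.0478] z 0.0133 F [-1.  -0.   0.2] w 0.0598 t 6.2
```

>>> arm_command(dp=[[-0.3,0,0],[-0.6,0,0],[-0.9,0,0],[-1.1,0,0],[-1.2,0,0],[-1.3,0,0],[-1.4,0,0],[-1.5,0,0],[-1.6,0,0],[-1.6,0,0]], rot=[[0,0,0],[0,0,0],[0,0,0],[0,0,0],[0,0,0],[0,0,0],[0,0,0],[0,0,0],[0,0,0],[0,0,0]])

```text
clock: 7.2
position: [0.6016, -0.0264, 0.0134]
eef_rot: [0.048, 0.999, -0.0, 0.0]
contact_force: [-2.5, 0.0, 1.0]
gripper_width: 0.0601
grip_force: 0.7
```

>>> arm_command(dp=[[-0.05,0,0],[-0.1,0,0],[-0.15,0,0],[-0.2,0,0],[-0.25,0,0],[-0.3,0,0],[-0.35,0,0],[-0.4,0,0],[-0.4,0,0],[-0.4,0,0]], rot=[[0,0,0],[0,0,0],[0,0,0],[0,0,0],[0,0,0],[0,0,0],[0,0,0],[0,0,0],[0,0,0],[0,0,0]])

```text
clock: 8.2
position: [0.6048, -0.0267, 0.0132]
eef_rot: [0.048, 0.999, 0.0, -0.001]
contact_force: [-4.4, 1.2, 4.1]
gripper_width: 0.0602
grip_force: 2.5
```

```bash
python3 -c "
from h import *
go(.041,.048,.013)"
```

```text
dp [0.04 0.02 0.02] rot [-0.   -0.08 -0.04] | now stage [0.0414 0.0478] z 0.0132 F [-4.4  1.2  4.1] w 0.0602 t 8.2
```

>>> arm_command(dp=[[-0.05,0,0],[-0.1,0,0],[-0.15,0,0],[-0.2,0,0],[-0.2,0,0],[-0.2,0,0],[-0.2,0,0],[-0.2,0,0],[-0.2,0,0],[-0.2,0,0]], rot=[[0,0,0],[0,0,0],[0,0,0],[0,0,0],[0,0,0],[0,0,0],[0,0,0],[0,0,0],[0,0,0],[0,0,0]])

```text
clock: 9.2
position: [0.6048, -0.0266, 0.0131]
eef_rot: [0.048, 0.999, 0.0, -0.003]
contact_force: [-11.7, 1.8, 9.4]
gripper_width: 0.0602
grip_force: 5.8
```

```bash
python3 -c "
from h import *
go(.041,.048,.013)"
```

```text
dp [0.04 0.01 0.01] rot [-0.   -0.37 -0.04] | now stage [0.0414 0.0479] z 0.0131 F [-11.7   1.8   9.4] w 0.0602 t 9.2
```

>>> arm_command(dp=[[0.5,0,0],[1,0,0],[2,0,0],[3,0,0],[3,0,-1],[3,0,-3],[3,0,-5],[3,0,-7],[3,0,-8],[3,0,-8]], rot=[[0,0,0],[0,0,0],[0,0,0],[0,0,0],[0,0,0],[0,0,0],[0,0,0],[0,0,0],[0,0,0],[0,0,0]])

```text
clock: 10.2
position: [0.579, -0.0242, 0.0959]
eef_rot: [0.048, 0.999, -0.0, 0.002]
contact_force: [0.4, -0.6, -0.5]
gripper_width: 0.0599
grip_force: 0.0
```

```bash
python3 - <<'E'
from h import *
for s in (1,-1): go(.09,-.045,.093,s*np.pi/2)
from rig import *
print(read_state()["joint_positions"])
c=camera("top")["color"][:,:,::-1][135:245,262:412]
cv2.imwrite("pics/crop2.png",cv2.resize(cv2.convertScaleAbs(c,alpha=1.3,beta=20),None,fx=5,fy=5,interpolation=cv2.INTER_CUBIC))
E
```

```text
dp [-7.45 -9.27  0.33] rot [ -0.22   0.21 -90.04] | now stage [0.0155 0.0478] z 0.0959 F [ 0.4 -0.6 -0.5] w 0.0599 t 10.2
dp [-7.45 -9.27  0.33] rot [ 0.21  0.22 89.96] | now stage [0.0155 0.0478] z 0.0959 F [ 0.4 -0.6 -0.5] w 0.0599 t 10.2
[-1.34408925e-01  9.01026364e-02  1.92604462e+00 -4.37063483e-06
  1.12065044e+00 -1.60843697e+00]
```

View pics/crop2.png

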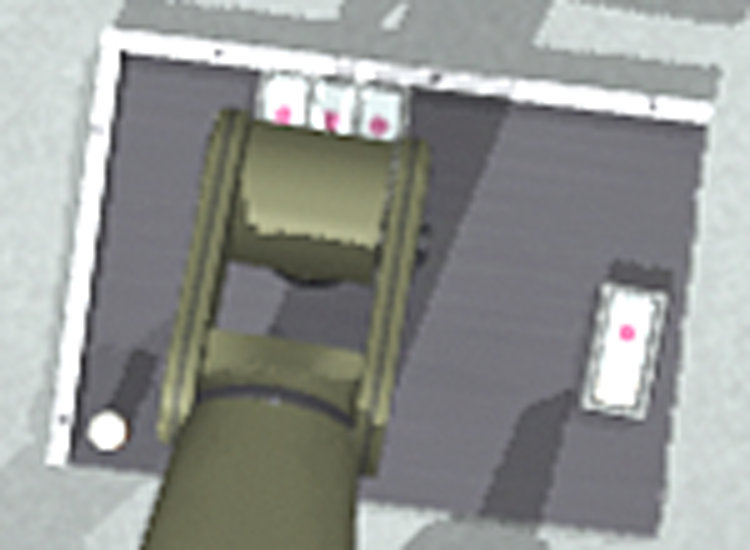

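The carrier's far side is on the far bar (crop top edge about 258–408); the narrow carrier and vial haven't moved. Turning +90° and going to its right side.

>>> arm_command(dp=[[0,-1.5,0],[0,-3.5,0],[-0.5,-5.5,0],[-1.5,-7,0],[-3,-8.2,0],[-4.5,-9.3,0],[-5.5,-9.3,0],[-6.5,-9.3,0],[-7.2,-9.3,0],[-7.5,-9.3,0]], rot=[[0,0,8],[0,0,16],[0,0,24],[0,0,32],[0,0,40],[0,0,48],[0,0,56],[0,0,64],[0,0,72],[0,0,80]], grip=4)

```text
clock: 11.25
position: [0.6427, -0.1237, 0.0913]
eef_rot: [0.681, 0.732, -0.001, -0.001]
contact_force: [-0.3, 0.3, 0.8]
gripper_width: 0.0399
grip_force: 0.0
```

```bash
python3 -c "
from h import *
go(.09,-.045,.013,-np.pi/2)"
```

```text
dp [-0.02  0.18  7.83] rot [-0.15 -0.04  9.62] | now stage [ 0.0884 -0.0452] z 0.0913 F [-0.3  0.3  0.8] w 0.0399 t 11.25
```

>>> arm_command(dp=[[0,0.1,0],[0,0.2,0.5],[0,0.2,2],[0,0.2,3.5],[0,0.2,5],[0,0.2,6],[0,0.2,6.7],[0,0.2,7.2],[0,0.2,7.6],[0,0.2,7.7]], rot=[[0,0,5],[0,0,9.8],[0,0,9.8],[0,0,9.8],[0,0,9.8],[0,0,9.8],[0,0,9.8],[0,0,9.8],[0,0,9.8],[0,0,9.8]])

```text
clock: 12.25
position: [0.6452, -0.1237, 0.0162]
eef_rot: [0.739, 0.673, 0.0, 0.0]
contact_force: [-0.5, -0.0, 0.1]
gripper_width: 0.0401
grip_force: 0.0
```

```bash
python3 - <<'E'
from h import *
go(.09,.083,.013,-np.pi/2)
from rig import camera
c=camera("scene")["color"][:,:,::-1][150:290,220:420]
cv2.imwrite("pics/s3.png",cv2.resize(c,None,fx=4,fy=4,interpolation=cv2.INTER_CUBIC))
E
```

```text
dp [12.79 -0.06  0.32] rot [0.01 0.   0.16] | now stage [ 0.0909 -0.0449] z 0.0162 F [-0.5 -0.   0.1] w 0.0401 t 12.25
```

View pics/s3.png

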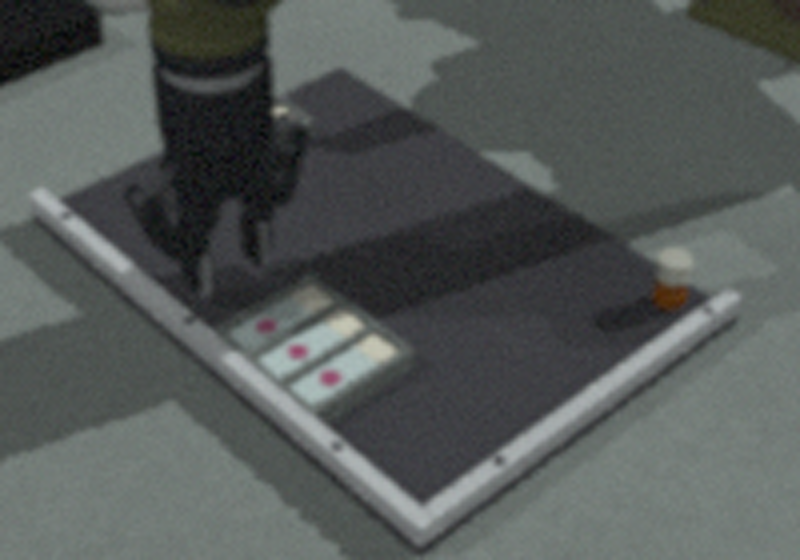

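The hand is to the carrier's right (tips at crop 205,290 and 262,262), clear of the far bar and the narrow carrier. Carrier is flush on the far bar. Now pushing left.

>>> arm_command(dp=[[0.2,0,0.2],[0.7,0,0.3],[1.2,0,0.3],[1.7,0,0.3],[2.2,0,0.3],[2.7,0,0.3],[3.2,0,0.3],[3.8,0,0.3],[4.4,0,0.3],[5,0,0.3]], rot=[[0,0,0],[0,0,0],[0,0,0],[0,0,0],[0,0,0],[0,0,0],[0,0,0],[0,0,0],[0,0,0],[0,0,0]])

```text
clock: 13.3
position: [0.6499, -0.0736, 0.0134]
eef_rot: [0.739, 0.673, -0.0, 0.0]
contact_force: [0.1, -1.3, -0.5]
gripper_width: 0.04
grip_force: 0.8
```

>>> arm_command(dp=[[0.5,0,0],[1,0,0],[1.5,0,0],[2,0,0],[2.5,0,0],[3,0,0],[3.5,0,0],[4,0.05,0],[4.5,0.05,0],[5,0.05,0]], rot=[[0,0,0],[0,0,0],[0,0,0],[0,0,0],[0,0,0],[0,0,0],[0,0,0],[0,0,0],[0,0,0],[0,0,0]])

```text
clock: 14.3
position: [0.6548, -0.0239, 0.0133]
eef_rot: [0.739, 0.673, -0.0, -0.0]
contact_force: [-1.1, -3.7, 1.7]
gripper_width: 0.0401
grip_force: 1.5
```

```bash
python3 -c "
from h import *
go(.091,.083,.013,-np.pi/2)"
```

```text
dp [2.77 0.01 0.03] rot [-0.02  0.02  0.15] | now stage [0.0909 0.0553] z 0.0133 F [-1.1 -3.7  1.7] w 0.0401 t 14.3
```

>>> arm_command(dp=[[0.4,0,0],[0.8,0,0],[1.2,0,0],[1.5,0,0],[1.8,0,0],[2.0,0,0],[2.2,0,0],[2.3,0,0],[2.4,0,0],[2.5,0,0]], rot=[[0,0,0],[0,0,0],[0,0,0],[0,0,0],[0,0,0],[0,0,0],[0,0,0],[0,0,0],[0,0,0],[0,0,0]])

```text
clock: 15.3
position: [0.6573, 0.0007, 0.0133]
eef_rot: [0.739, 0.673, -0.0, 0.0]
contact_force: [-1.2, -2.6, 0.8]
gripper_width: 0.0399
grip_force: 1.6
```

>>> arm_command(dp=[[0.05,0,0],[0.1,0,0],[0.15,0,0],[0.2,0,0],[0.25,0,0],[0.3,0,0],[0.35,0,0],[0.4,0,0],[0.4,0,0],[0.4,0,0]], rot=[[0,0,0],[0,0,0],[0,0,0],[0,0,0],[0,0,0],[0,0,0],[0,0,0],[0,0,0],[0,0,0],[0,0,0]])

```text
clock: 16.3
position: [0.6576, 0.0049, 0.0133]
eef_rot: [0.739, 0.673, 0.0, -0.0]
contact_force: [-1.9, -2.7, 2.0]
gripper_width: 0.0398
grip_force: 1.3
```

```bash
python3 -c "
from h import *
go(.091,.083,.013,-np.pi/2)"
```

```text
dp [-0.13  0.    0.03] rot [ 0.   -0.01  0.15] | now stage [0.091  0.0843] z 0.0133 F [-1.9 -2.7  2. ] w 0.0398 t 16.3
```

Still sliding; creep on until the force rises.

>>> arm_command(dp=[[0.05,0,0],[0.1,0,0],[0.15,0,0],[0.2,0,0],[0.25,0,0],[0.3,0,0],[0.3,0,0],[0.3,0,0],[0.3,0,0],[0.3,0,0]], rot=[[0,0,0],[0,0,0],[0,0,0],[0,0,0],[0,0,0],[0,0,0],[0,0,0],[0,0,0],[0,0,0],[0,0,0]])

```text
clock: 17.3
position: [0.6578, 0.0068, 0.0133]
eef_rot: [0.739, 0.673, -0.001, 0.0]
contact_force: [-2.4, -6.0, 2.8]
gripper_width: 0.0397
grip_force: 3.0
```

```bash
python3 -c "
from h import *
go(.091,.083,.013,-np.pi/2)"
```

```text
dp [-0.32  0.    0.03] rot [-0.01  0.08  0.16] | now stage [0.091  0.0862] z 0.0133 F [-2.4 -6.   2.8] w 0.0397 t 17.3
```

>>> arm_command(dp=[[0.05,0,0],[0.1,0,0],[0.15,0,0],[0.2,0,0],[0.25,0,0],[0.25,0,0],[0.25,0,0],[0.25,0,0],[0.25,0,0],[0.25,0,0]], rot=[[0,0,0],[0,0,0],[0,0,0],[0,0,0],[0,0,0],[0,0,0],[0,0,0],[0,0,0],[0,0,0],[0,0,0]])

```text
clock: 18.3
position: [0.6577, 0.007, 0.0133]
eef_rot: [0.739, 0.673, -0.002, 0.001]
contact_force: [-3.3, -12.8, 2.6]
gripper_width: 0.0401
grip_force: 6.8
```

```bash
python3 -c "
from h import *
go(.091,.083,.013,-np.pi/2)"
```

```text
dp [-0.34  0.01  0.04] rot [-0.04  0.3   0.17] | now stage [0.0909 0.0864] z 0.0133 F [ -3.3 -12.8   2.6] w 0.0401 t 18.3
```

Firm against the left bar. Backing off and clearing the view.

>>> arm_command(dp=[[-0.4,0,0],[-1,0,0],[-2.5,0,0],[-4,0,0],[-4,0,-2],[-4,0,-5],[-6,-3,-8],[-8,-7,-10],[-9,-11,-11],[-9,-15,-11]], rot=[[0,0,0],[0,0,0],[0,0,0],[0,0,0],[0,0,0],[0,0,0],[0,0,0],[0,0,0],[0,0,0],[0,0,0]])

```text
clock: 19.3
position: [0.5003, -0.0673, 0.1257]
eef_rot: [0.74, 0.673, 0.001, 0.002]
contact_force: [0.4, -0.1, 0.3]
gripper_width: 0.0401
grip_force: 0.0
```

```bash
python3 - <<'E'
from h import *
from rig import camera
c=camera("top")["color"][:,:,::-1]
cv2.imwrite("pics/t4.png",c)
c=c[137:197,270:350]
a=cv2.resize(cv2.convertScaleAbs(c,alpha=1.2,beta=10),None,fx=10,fy=10,interpolation=cv2.INTER_CUBIC)
cv2.imwrite("pics/crop4.png",a)
E
```

```text
(no output)
```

View pics/crop4.png

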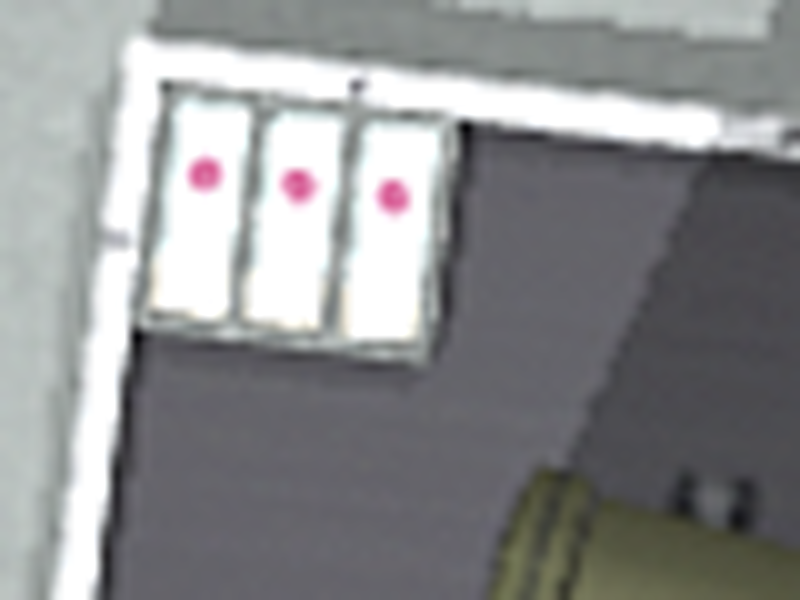

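Top view: the carrier's corners are (165,88), (460,122), (430,358) and (140,325), with no visible gap at either bar and edges parallel to them. A quick numerical check before handing in.

```bash
python3 - <<'E'
import h; from h import *
h.px=lambda c:(np.array(c,float)+.5)/10-.5+np.array((270,137))
W,f=fit(box(.043,.052),[[165,88],[460,122],[430,358],[140,325]]);print(W,f.round(2),rel(S,W))
# local bar inner lines at z=.026 from the same crop
for p in ([[160,82]],[[462,121]],[[142,322]]):
    V,_=fit([[0,0,.026]],p); print(rel(S,V)[:2])
i=cv2.imread("pics/t4.png")[135:245,262:412].astype(int)-cv2.imread("pics/top0.png")[135:245,262:412]
print("vial diff",abs(i[80:92,17:27]).mean())
E
```

```text
[ 0.66604582  0.06512008 -0.08614043] [-0.2  -0.56  0.38 -0.56  0.49  0.62 -0.67  0.5 ] [0.09357256 0.14505717 0.00985957]
[0.1360589  0.19851864]
[0.13541636 0.09388887]
[0.0531501  0.19402433]
vial diff 0.5888888888888889
```

Flush within measurement error. There's plenty of time, so I'll do a light confirming push on the near face with the fingers shut.

```bash
python3 -c "
from h import *
go(.01,.143,.06,-np.pi/2);go(.01,.143,.016,-np.pi/2)"
```

```text
dp [14.42  7.69  6.13] rot [-0.36 -0.04  0.07] | now stage [-0.0663 -0.0014] z 0.1217 F [-0.7  2.3 -1.9] w 0.0402 t 19.35
dp [14.42  7.72 10.53] rot [-0.36 -0.04  0.07] | now stage [-0.0663 -0.0014] z 0.1217 F [-0.7  2.3 -1.9] w 0.0402 t 19.35
```

>>> arm_command(dp=[[1,0.5,0],[3,1.5,0],[6,3,0],[9,4.5,0],[11.5,6,1],[13,7,2],[14,7.5,4],[14.4,7.7,5.5],[14.4,7.7,6],[14.4,7.7,6]], rot=[[0,0,0],[0,0,0],[0,0,0],[0,0,0],[0,0,0],[0,0,0],[0,0,0],[0,0,0],[0,0,0],[0,0,0]], grip=0)

```text
clock: 20.35
position: [0.5898, 0.0704, 0.0619]
eef_rot: [0.739, 0.673, -0.001, -0.001]
contact_force: [0.1, 0.6, 0.8]
gripper_width: 0.0005
grip_force: 0.0
```

```bash
python3 -c "
from h import *
go(.01,.143,.017,-np.pi/2)"
```

```text
dp [-0.   -0.7   4.49] rot [-0.15  0.03  0.15] | now stage [0.0172 0.143 ] z 0.0619 F [0.1 0.6 0.8] w 0.0005 t 20.35
```

>>> arm_command(dp=[[0,-0.4,0.5],[0,-0.7,1],[0,-0.7,1.8],[0,-0.7,2.6],[0,-0.7,3.2],[0,-0.7,3.7],[0,-0.7,4.1],[0,-0.7,4.3],[0,-0.7,4.4],[0,-0.7,4.4]], rot=[[0,0,0],[0,0,0],[0,0,0],[0,0,0],[0,0,0],[0,0,0],[0,0,0],[0,0,0],[0,0,0],[0,0,0]])

```text
clock: 21.35
position: [0.5836, 0.0714, 0.0193]
eef_rot: [0.739, 0.673, 0.0, 0.0]
contact_force: [0.1, 0.8, 0.5]
gripper_width: 0.0001
grip_force: 0.0
```

>>> arm_command(dp=[[0,0.3,0],[0,0.6,0],[0,0.9,0],[0,1.2,0],[0,1.5,0],[0,1.7,0],[0,1.9,0],[0,2.1,0],[0,2.2,0],[0,2.2,0]], rot=[[0,0,0],[0,0,0],[0,0,0],[0,0,0],[0,0,0],[0,0,0],[0,0,0],[0,0,0],[0,0,0],[0,0,0]])

```text
clock: 22.35
position: [0.6056, 0.0694, 0.0193]
eef_rot: [0.739, 0.673, 0.0, 0.0]
contact_force: [0.3, 0.4, -0.1]
gripper_width: -0.0004
grip_force: 0.0
```

```bash
python3 -c "
from h import *
go(.038,.143,.017,-np.pi/2)"
```

```text
dp [-0.05  0.5   0.23] rot [ 0.   -0.    0.15] | now stage [0.033  0.1435] z 0.0193 F [ 0.3  0.4 -0.1] w -0.0004 t 22.35
```

Creep on in small steps until contact.

>>> arm_command(dp=[[0,0.1,0.1],[0,0.2,0.1],[0,0.3,0.1],[0,0.4,0.1],[0,0.5,0.1],[0,0.6,0.1],[0,0.6,0.1],[0,0.6,0.1],[0,0.6,0.1],[0,0.6,0.1]], rot=[[0,0,0],[0,0,0],[0,0,0],[0,0,0],[0,0,0],[0,0,0],[0,0,0],[0,0,0],[0,0,0],[0,0,0]])

```text
clock: 23.35
position: [0.6114, 0.0688, 0.0183]
eef_rot: [0.739, 0.673, -0.0, 0.0]
contact_force: [0.2, 0.4, 0.1]
gripper_width: -0.0002
grip_force: 0.0
```

>>> arm_command(dp=[[0,0.05,0],[0,0.1,0],[0,0.15,0],[0,0.2,0],[0,0.25,0],[0,0.3,0],[0,0.3,0],[0,0.3,0],[0,0.3,0],[0,0.3,0]], rot=[[0,0,0],[0,0,0],[0,0,0],[0,0,0],[0,0,0],[0,0,0],[0,0,0],[0,0,0],[0,0,0],[0,0,0]])

```text
clock: 24.35
position: [0.6133, 0.0686, 0.0181]
eef_rot: [0.739, 0.673, -0.001, -0.001]
contact_force: [-5.9, 1.1, 3.9]
gripper_width: -0.0001
grip_force: 3.2
```

>>> arm_command(dp=[[0,0.05,0],[0,0.1,0],[0,0.15,0],[0,0.2,0],[0,0.2,0],[0,0.2,0],[0,0.2,0],[0,0.2,0],[0,0.2,0],[0,0.2,0]], rot=[[0,0,0],[0,0,0],[0,0,0],[0,0,0],[0,0,0],[0,0,0],[0,0,0],[0,0,0],[0,0,0],[0,0,0]])

```text
clock: 25.35
position: [0.6136, 0.0686, 0.018]
eef_rot: [0.739, 0.673, -0.003, -0.003]
contact_force: [-11.8, 1.4, 8.2]
gripper_width: -0.0001
grip_force: 6.8
```

>>> arm_command(dp=[[0,-0.3,0],[0,-1,0],[0,-2.5,0],[0,-4,0],[0,-4,-2],[0,-4,-5],[-2,-5,-8],[-5,-6,-10],[-8,-7,-11],[-8,-7,-11]], rot=[[0,0,0],[0,0,0],[0,0,0],[0,0,0],[0,0,0],[0,0,0],[0,0,0],[0,0,0],[0,0,0],[0,0,0]])

```text
clock: 26.35
position: [0.5398, -0.0073, 0.1308]
eef_rot: [0.74, 0.672, 0.001, 0.002]
contact_force: [1.1, 0.8, -0.0]
gripper_width: 0.0001
grip_force: 0.0
```

```bash
python3 - <<'E'
from rig import camera
import cv2
c=camera("scene")["color"][:,:,::-1][150:290,220:420]
cv2.imwrite("pics/s5.png",cv2.resize(c,None,fx=4,fy=4,interpolation=cv2.INTER_CUBIC))
E
```

```text
(no output)
```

View pics/s5.png

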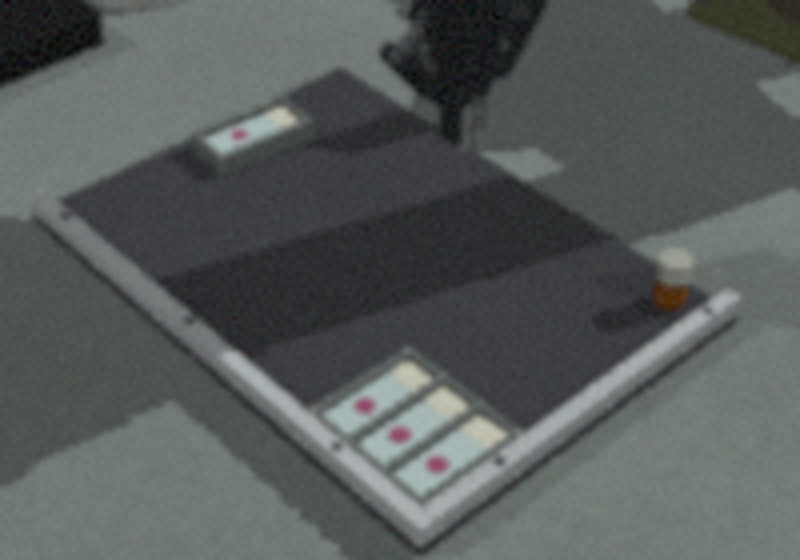

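The carrier sits in the corner (crop 425,505), flush with both bars. The vial and narrow carrier are where they were, and the hand is clear.

```bash
python3 -c "
from rig import *
print(finish_job())"
```

```text
the job is handed in; nothing more can be done
None
```

The wide carrier is pushed into the corner and pressed firmly against both stop bars, and the last image shows no gap; nothing else on the stage has moved, the hand is clear, and the job was handed in at about 26 s with no verdict returned.

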